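# Find the full parts tin and put it in the outgoing tray

## Robot

A 7-joint arm with a two-finger parallel gripper is mounted at the origin on the work surface. World frame = base frame: x ahead of the robot, y to its left, z up, the work surface at z = 0. Lengths are in m, angles in degrees, forces in N, time in s.
With the tool pointing down it reaches from about 0.425 to 0.875 m from the base axis. Payload 4.7 kg.
Tool frame: the origin (TCP) lies at the very end of the fingers, on their centre line; the grasp point (between the pads) lies 19 mm behind it (pinch_z is the distance from the TCP to the grasp point, in m); z points along the fingers, y is the direction in which the jaws open and shut (so a half turn about z gives the same grasp; the last joint's range is limited). The gripper opens to 87 mm and grips with 3 to 60 N. Pads are 19 mm wide; open, the fingers measure 117 mm over their backs; the gripper's body (75 mm by 190 mm) begins 51 mm behind the grasp point.
Start: joints at [77.928, 18.392, -4.016, 83.108, 1.295, 78.541, -3.26], TCP at [0.145, -0.634, 0.223] pointing down, gripper open.
Joint ranges: [-163.93, 163.93], [-17.29, 119.83], [-79.2, 71.16], [3.27, 140.29], [-89.18, 269.18], [5.43, 117.66], [-154.24, 154.24]. Speed limits (degrees/s): [147.25, 147.25, 180, 180, 180, 180, 180].

## Interface

Orientations are given as [roll, pitch, yaw] about the fixed x, y, z axes, in that order (R = Rz(yaw) Ry(pitch) Rx(roll)).
In Python, from cell import get_obs, read_camera, camera_params, sign_off, pinch_z gives the robot as it stands.
- The arm moves only by the shell command python3 -m handwheel 'ROWS' [FORCE]. ROWS is JSON, a list of rows, each a list of 5 numbers: the finger opening in m, from 0 to 0.087, then the shift along the tool's x, y, z in m, then the turn about the tool's z in rad. In form: [[jaw, tx, ty, tz, twist], ...]. A call has 1 to 20 rows; each row is the pose to reach, as a shift and turn from the pose commanded when the call began, along the tool's axes at that moment; what a row does not reach only later rows make up. A row lasts 1/10 s, in which the tool goes at most 50 mm and 8.59 degrees, less where a joint would pass 70% of its speed; a pose out of reach is approached as far as the arm can. A call with a gripper value outside its range is refused whole. The fingers move at their own pace and stop on an object; FORCE is the grip in N (left out, the last holds). Time passes only in rows, so rows that repeat a pose let the fingers close. It gives the time, the measured TCP pose, the force and the opening at its end, in the units of the state.
- get_obs(): the state, without advancing time (a new reading comes with each control period).
- read_camera(name): name is "scene" or "top" or "wrist"; returns the picture (384x512x3 uint8, blue, green, red); there is no depth.
- camera_params(name): a dict with "camera_matrix" (3x3 intrinsics, pixels), "R" (3x3) and "t" (3): a world point X has camera coordinates R X + t. Camera axes: x right, y down, z forward; pixel columns grow to the right and rows downward; lengths in m; the calibration is good to about 2 mm. A picture is of the moment at which its call begins: read the wrist's pose just before it. camera_params takes no time and is no camera call; for the wrist camera it gives the pose at the moment of the call.
- sign_off(): hands the job in, once; it reports no verdict.
The state is a dict: "time_s": time; "qpos": joint angles; "joint_velocities": joint speeds; "effort": joint torques, N m; "tool_pos": TCP position; "tool_rot": TCP orientation; "force": force on the tool from outside, world axes, zero at the start; "wrist_torque": the same for the moment, N m; "grip_width": finger opening in m.
Only numpy, scipy, OpenCV 4.12 (cv2) and the standard library are available. Lean on these libraries where they do the work, as an engineer would, in place of code of your own. Each camera call takes 0.05 s, during which the arm holds its last target.

## Task

One of the three closed tins on the bench is full of turned parts, the other two are nearly empty. Lift them to feel which one is the heavy one, and set that one down gently, upright, in the open grey tray. Any other tin you lift goes back upright where it stood; do not knock any tin over.

Things in the scene. Friction and masses are not known exactly. Their poses are not given: they have to be found in the camera images.
- tin_a: Closed parts tin, bare metal, one of three alike: upright cylinder 56 mm in diameter (57.4 mm over the lid skirt), 70 mm tall, lid stays on. Starts standing on the bench. Origin: centre of its underside; z: its upright axis. One tin, not always the same, is full of steel parts (0.63 to 0.84 kg in all); the other two have about 0.14 kg. Only the weight tells. The filling has a few mm of play.
- tin_b: Closed parts tin, bare metal, one of three alike: upright cylinder 56 mm in diameter (57.4 mm over the lid skirt), 70 mm tall, lid stays on. Starts standing on the bench. Origin: centre of its underside; z: its upright axis. One tin, not always the same, is full of steel parts (0.63 to 0.84 kg in all); the other two have about 0.14 kg. Only the weight tells. The filling has a few mm of play.
- tin_c: Closed parts tin, bare metal, one of three alike: upright cylinder 56 mm in diameter (57.4 mm over the lid skirt), 70 mm tall, lid stays on. Starts standing on the bench. Origin: centre of its underside; z: its upright axis. One tin, not always the same, is full of steel parts (0.63 to 0.84 kg in all); the other two have about 0.14 kg. Only the weight tells. The filling has a few mm of play.
- tray_floor (a point): Centre of the inner floor of the open grey plastic tray, fixed to the bench: 160 x 160 mm outside, 152 x 152 mm inside, rim 30 mm and floor 4 mm above the bench; x and y along its sides, z up. Nearby, at least 60 mm from tins and tray: a white oil bottle 150 mm tall at the robot's front right, steel parts up to 60 mm tall beyond the tins.
There are look-alikes about, which are no part of the job. What is shaped like the tin_b but blue is not meant. Of the things shaped like the part that bears tray_floor, the grey one is meant.

How it is judged (in metres and radians):
At the end, for the whole second after the job is handed in: The full tin stands on the tray's floor, anywhere inside the tray, weighing on it with more than 4 N; the other two tins stand within 50 mm of where they began; all three are upright within 10 degrees and at rest (((contact force between tin_a and tray above 4 N and z of tin_a in the frame of tray_floor between -0.01 and 0.01 m and x of tin_a in the frame of tray_floor between -0.06 and 0.06 m and y of tin_a in the frame of tray_floor between -0.06 and 0.06 m and distance of each of tin_b, tin_c from where it was at the start of the episode below 0.05 m) or (contact force between tin_b and tray above 4 N and z of tin_b in the frame of tray_floor between -0.01 and 0.01 m and x of tin_b in the frame of tray_floor between -0.06 and 0.06 m and y of tin_b in the frame of tray_floor between -0.06 and 0.06 m and distance of each of tin_a, tin_c from where it was at the start of the episode below 0.05 m) or (contact force between tin_c and tray above 4 N and z of tin_c in the frame of tray_floor between -0.01 and 0.01 m and x of tin_c in the frame of tray_floor between -0.06 and 0.06 m and y of tin_c in the frame of tray_floor between -0.06 and 0.06 m and distance of each of tin_a, tin_b from where it was at the start of the episode below 0.05 m)) and angle between each of tin_a, tin_b, tin_c's own z axis and vertical below 0.17 rad and linear speed of each of tin_a, tin_b, tin_c below 0.02 m/s); the robot touches nothing.
It fails at once if a tin is knocked over (tilted more than 45 degrees) (angle between any of tin_a, tin_b, tin_c's own z axis and vertical above 0.79 rad).
It fails at once if a tin is dropped or slammed into the tray (faster than 0.5 m/s within 50 mm of its floor) ((linear speed of tin_a above 0.5 m/s and z of tin_a in the frame of tray_floor below 0.05 m and horizontal distance between tin_a and tray_floor below 0.09 m) or (linear speed of tin_b above 0.5 m/s and z of tin_b in the frame of tray_floor below 0.05 m and horizontal distance between tin_b and tray_floor below 0.09 m) or (linear speed of tin_c above 0.5 m/s and z of tin_c in the frame of tray_floor below 0.05 m and horizontal distance between tin_c and tray_floor below 0.09 m)).
It also fails if it takes over 69 s, if anything falls off the work surface, if the arm or the gripper's body presses on something with over 40 N, if the wrist force passes 120 N, or if a joint passes its speed limit or range.

## Working session

There is one attempt and no reset: what is moved stays moved. The work goes in short steps, Python scripts to look and compute and a shell command to move; the robot and the scene stay as the last step left them, time stands still between calls to the robot, and variables do not carry over. Pictures are saved under pics/ and viewed, and the job is handed in when it is done.

```bash
mkdir -p pics
python3 - <<'E'
from cell import *
import cv2
o=get_obs(); print(o)
print(pinch_z if not callable(pinch_z) else pinch_z())
for n in("scene","top"):
    cv2.imwrite(f"pics/{n}0.png",read_camera(n)); p=camera_params(n); print(n,p)
E
```

```text
{'time_s': 0.0, 'qpos': array([77.9282748 , 18.44065731, -4.01488095, 83.17476733,  1.2931755 ,
       78.54104063, -3.25833238]), 'joint_velocities': array([-0.011568  ,  0.06207531, -0.06517745,  0.06844605, -0.02065206,
        0.04294853, -0.01881617]), 'effort': array([ 5.84190111e-04, -4.91289711e+01, -4.03626384e-01, -3.12526560e+01,
       -6.39874907e-02,  4.38158121e-02,  1.78639871e-04]), 'tool_pos': array([ 0.14471727, -0.63311446,  0.22144449]), 'tool_rot': array([-1.79888674e+02,  4.16607028e-03,  1.28821621e+01]), 'force': array([-0.0510498 ,  0.88542457,  0.34113226]), 'wrist_torque': array([-0.05044117,  0.03960786,  0.0030156 ]), 'grip_width': 0.08692913229863822}
0.0187
scene {'camera_matrix': array([[385.79228943,   0.        , 256.62454801],
       [  0.        , 385.79228943, 189.86613448],
       [  0.        ,   0.        ,   1.        ]]), 'R': array([[-0.73317905,  0.67985369, -0.01573035],
       [ 0.44451591,  0.46162004, -0.76766695],
       [-0.51463976, -0.56982972, -0.64065592]]), 't': array([ 0.3148712 , -0.18005194,  1.45916681])}
top {'camera_matrix': array([[478.93314729,   0.        , 255.0617935 ],
       [  0.        , 478.93314729, 185.83807647],
       [  0.        ,   0.        ,   1.        ]]), 'R': array([[-0.02799854, -0.99955255, -0.0105257 ],
       [-0.99100547,  0.02913452, -0.13061139],
       [ 0.1308596 ,  0.0067741 , -0.99137777]]), 't': array([0.04342632, 0.43004001, 1.35154784])}
```

View pics/top0.png

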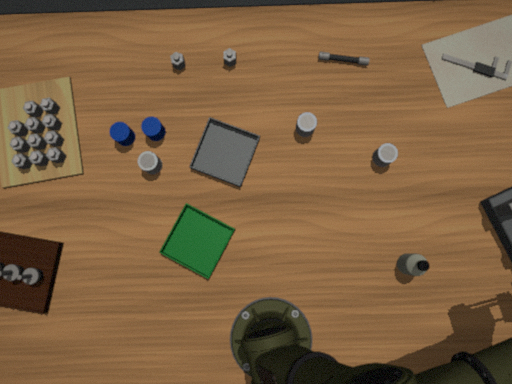

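View pics/scene0.png

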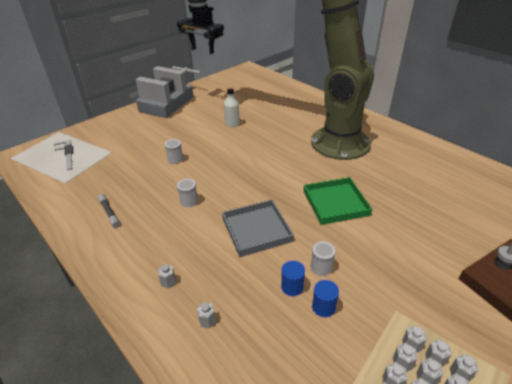

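Top view: the bare-metal tins are at (307,123), (387,154) and (149,162). Look-alikes are the blue tins at (122,133) and (152,128), the white bottle at (415,265), and small steel parts at (178,62) and (230,58). The grey tray is at (225,153) and the green one at (198,241). I choose the three bare-metal tins and the grey tray. Next I measure them and check a close crop.

```bash
cat > h.py <<'E'
from cell import *
import cv2, numpy as np
def ray(n,u,v,z,p=None):
    p=p or camera_params(n); K,R,t=p["camera_matrix"],p["R"],p["t"]
    d=R.T@np.linalg.inv(K)@np.array([u,v,1.]); c=-R.T@t
    return c+d*(z-c[2])/d[2]
def proj(n,X):
    p=camera_params(n); x=p["R"]@np.array(X)+p["t"]; x=p["camera_matrix"]@x; return x[:2]/x[2]
E
python3 - <<'E'
from h import *
im=cv2.imread("pics/top0.png"); hsv=cv2.cvtColor(im,cv2.COLOR_BGR2HSV)
lid=cv2.inRange(hsv,(0,0,150),(180,45,255))
n,l,s,c=cv2.connectedComponentsWithStats(lid)
for i in range(1,n):
    if s[i][4]>100: print("lid",s[i],c[i],ray("top",*c[i],.07).round(4))
blue=cv2.inRange(hsv,(105,120,60),(130,255,255))
n,l,s,c=cv2.connectedComponentsWithStats(blue)
for i in range(1,n):
    if s[i][4]>100: print("blue",s[i],ray("top",*c[i],.05).round(4))
g=cv2.inRange(hsv,(0,0,30),(180,60,145))
n,l,s,c=cv2.connectedComponentsWithStats(g)
for i in range(1,n):
    x,y,w,h,a=s[i]
    if 180<x<270 and 100<y<200 and a>500:
        m=(l==i).astype(np.uint8); ct=max(cv2.findContours(m,0,2)[0],key=cv2.contourArea)
        r=cv2.minAreaRect(ct); b=cv2.boxPoints(r); P=np.array([ray("top",*q,.03) for q in b])
        print("tray",a,b.round(1).tolist(),P.round(3).tolist(),P.mean(0),np.linalg.norm(P[0]-P[1]),np.linalg.norm(P[1]-P[2]))
print("TCP px",proj("top",get_obs()["tool_pos"]))
cv2.imwrite("pics/crop0.png",cv2.resize(im[90:200,100:410],None,fx=2.5,fy=2.5,interpolation=2))
E
```

```text
lid [ 423   35   82   72 2029] [455.05766387  74.84031543] [ 0.7298 -0.5517  0.07  ]
lid [298 112  19  19 278] [306.70503597 121.12230216] [ 0.6067 -0.1211  0.07  ]
lid [379 143  19  19 129] [387.82945736 151.85271318] [ 0.511  -0.3451  0.07  ]
lid [138 151  19  19 103] [147.00970874 159.95145631] [0.5082 0.3334 0.07  ]
blue [142 117  20  20 297] [0.6108 0.3265 0.05  ]
blue [110 122  20  20 298] [0.598 0.418 0.05 ]
tray 2969 [[188.8000030517578, 167.39999389648438], [208.10000610351562, 116.19999694824219], [259.79998779296875, 135.5], [240.60000610351562, 186.8000030517578]] [[0.49, 0.221, 0.03], [0.641, 0.163, 0.03], [0.578, 0.013, 0.03], [0.429, 0.073, 0.03]] [0.53483192 0.11764371 0.03      ] 0.16184330389847593 0.1627954242772558
TCP px [534.90247501 285.77469837]
```

View pics/crop0.png

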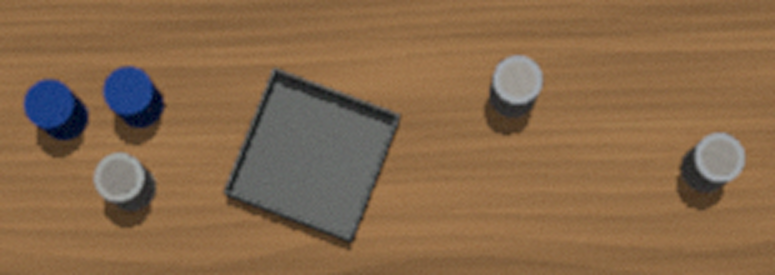

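The crop shows three plain metal lids, at top-view pixels (307,122), (388,153) and (148,161). The two blue tins are left alone, and the grey tray is 0.162 m square, close to the nominal 0.160. Next I work out the shifts, starting with the right-hand tin.

```bash
cat >> h.py <<'E'
from scipy.spatial.transform import Rotation as Ro
def shift(X):
    o=get_obs(); R=Ro.from_euler("xyz",o["tool_rot"],degrees=True).as_matrix()
    return (R.T@(np.array(X)-o["tool_pos"])).round(4)
E
python3 - <<'E'
from h import *
for q in((307.3,121.9),(388,153),(147.8,161)): print(ray("top",*q,.07).round(4))
print("bottle",ray("top",420,267,.15), ray("top",405,262,.0))
print(shift([.508,-.345,.2]))
R,t=(camera_params("wrist")[k] for k in("R","t")); print("wristcam",-R.T@t-get_obs()["tool_pos"],R[2])
E
```

```text
[ 0.6044 -0.1227  0.07  ]
[ 0.5077 -0.3454  0.07  ]
[0.5051 0.3312 0.07  ]
bottle [ 0.19326562 -0.38578858  0.15      ] [ 0.20170296 -0.39295203  0.        ]
[ 0.4184 -0.1999  0.0218]
wristcam [0.07883012 0.01771512 0.16329314] [-0.28644137 -0.0634124  -0.95599697]
```

```bash
python3 -m handwheel '[[0.087,0.03,-0.014,0,0],[0.087,0.07,-0.033,0,0],[0.087,0.11,-0.053,0,0],[0.087,0.15,-0.072,0,0],[0.087,0.19,-0.091,0,0],[0.087,0.23,-0.11,0,0],[0.087,0.27,-0.129,0,0],[0.087,0.31,-0.148,0.01,0],[0.087,0.35,-0.167,0.02,0],[0.087,0.39,-0.186,0.02,0],[0.087,0.41,-0.196,0.02,0],[0.087,0.418,-0.2,0.02,0],[0.087,0.418,-0.2,0.02,0],[0.087,0.418,-0.2,0.02,0],[0.087,0.418,-0.2,0.02,0]]'
python3 - <<'E'
from h import *
p=camera_params("wrist"); im=read_camera("wrist"); cv2.imwrite("pics/w1.png",im)
print(proj("wrist",[.5077,-.3454,.07])); print(get_obs()["tool_pos"],get_obs()["force"],get_obs()["tool_rot"])
E
```

```text
time_s: 1.6
tool_pos: [0.506, -0.3477, 0.2025]
tool_rot: [180.0, 0.1, 12.7]
force: [-0.5, 0.1, 0.3]
grip_width: 0.0871
[255.27183927 179.72445122]
[ 0.50620261 -0.34748263  0.20255892] [-0.5359834  -0.87981322 -0.243953  ] [1.79964029e+02 4.86153705e-02 1.26878522e+01]
```

View pics/w1.png

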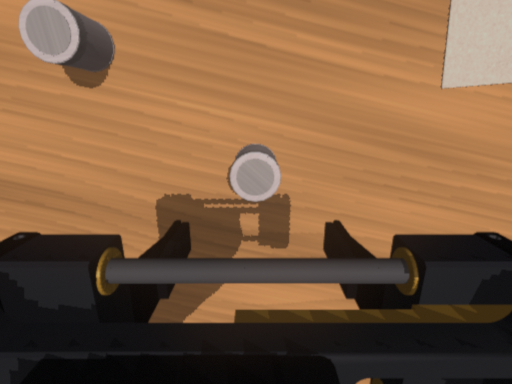

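The wrist view shows the tin's lid at (255,177), within 3 px of the prediction. The next tin is at (50,30). I refine the position from the lid circle.

```bash
cat >> h.py <<'E'
def lids(f,n="wrist",z=.07,vmax=230):
    im=cv2.imread(f); hsv=cv2.cvtColor(im,cv2.COLOR_BGR2HSV)
    m=cv2.inRange(hsv,(0,0,120),(180,50,255)); m[vmax:]=0
    for c in cv2.findContours(m,0,2)[0]:
        if cv2.contourArea(c)<600: continue
        (u,v),r=cv2.minEnclosingCircle(c)
        a,b=ray(n,u-r,v,z),ray(n,u+r,v,z)
        print("lid px",round(u,1),round(v,1),"r",round(r,1),ray(n,u,v,z).round(4),"diam",np.linalg.norm(a-b).round(4), "box", cv2.boundingRect(c))
E
python3 - <<'E'
from h import *
lids("pics/w1.png")
print(shift([.5077,-.3454,.021]))
E
```

```text
lid px 254.9 175.8 r 25.5 [ 0.512 -0.344  0.07 ] diam 0.0564 box (230, 152, 51, 50)
lid px 476.5 43.0 r 55.1 [ 0.6883 -0.5243  0.07  ] diam 0.1067 box (442, 0, 70, 87)
lid px 49.0 29.5 r 35.1 [ 0.6091 -0.1209  0.07  ] diam 0.067 box (19, 0, 60, 64)
[ 0.0021 -0.0018  0.1816]
```

```bash
python3 -m handwheel '[[0.087,0.005,-0.002,0.02,0],[0.087,0.005,-0.002,0.05,0],[0.087,0.005,-0.002,0.08,0],[0.087,0.005,-0.002,0.105,0],[0.087,0.005,-0.002,0.125,0],[0.087,0.005,-0.002,0.145,0],[0.087,0.005,-0.002,0.16,0],[0.087,0.005,-0.002,0.172,0],[0.087,0.005,-0.002,0.18,0],[0.087,0.005,-0.002,0.18,0],[0.087,0.005,-0.002,0.18,0]]'
python3 -m handwheel '[[0.05,0,0,0,0],[0.05,0,0,0,0],[0.05,0,0,0,0],[0.05,0,0,0,0],[0.05,0,0,0,0],[0.05,0,0,0,0],[0.05,0,0,0,0],[0.05,0,0,0,0]]' 35
python3 -c "
from h import *
o=get_obs();print(o['tool_pos'],o['force'],o['grip_width'])"
```

```text
time_s: 2.75
tool_pos: [0.5126, -0.3427, 0.0231]
tool_rot: [180.0, -0.0, 12.9]
force: [0.1, -0.3, -0.4]
grip_width: 0.087
time_s: 3.55
tool_pos: [0.5124, -0.3428, 0.0228]
tool_rot: [180.0, -0.0, 12.9]
force: [-0.3, -0.6, 2.0]
grip_width: 0.0552
[ 0.51237524 -0.34276121  0.02277898] [-0.2648177  -0.64429218  1.96940199] 0.05522769571752408
```

```bash
python3 -m handwheel '[[0.05,0,0,-0.003,0],[0.05,0,0,-0.008,0],[0.05,0,0,-0.015,0],[0.05,0,0,-0.022,0],[0.05,0,0,-0.028,0],[0.05,0,0,-0.03,0],[0.05,0,0,-0.03,0],[0.05,0,0,-0.03,0],[0.05,0,0,-0.03,0],[0.05,0,0,-0.03,0]]'
python3 -m handwheel '[[0.05,0,0,0,0]]';python3 -m handwheel '[[0.05,0,0,0,0]]';python3 -m handwheel '[[0.05,0,0,0,0]]'
python3 - <<'E'
from h import *
cv2.imwrite("pics/s1.png",read_camera("scene"))
E
```

```text
time_s: 4.55
tool_pos: [0.512, -0.3423, 0.0522]
tool_rot: [-180.0, 0.0, 12.9]
force: [-0.1, -0.1, -1.2]
grip_width: 0.0554
time_s: 4.65
tool_pos: [0.5121, -0.3424, 0.0523]
tool_rot: [-180.0, 0.0, 12.9]
force: [-0.4, 0.9, -1.3]
grip_width: 0.0551
time_s: 4.75
tool_pos: [0.5121, -0.3424, 0.0524]
tool_rot: [-180.0, 0.0, 12.9]
force: [-0.4, 0.4, -1.4]
grip_width: 0.0556
time_s: 4.85
tool_pos: [0.5122, -0.3425, 0.0525]
tool_rot: [180.0, 0.0, 12.9]
force: [0.1, -1.0, -1.1]
grip_width: 0.0555
```

View pics/s1.png

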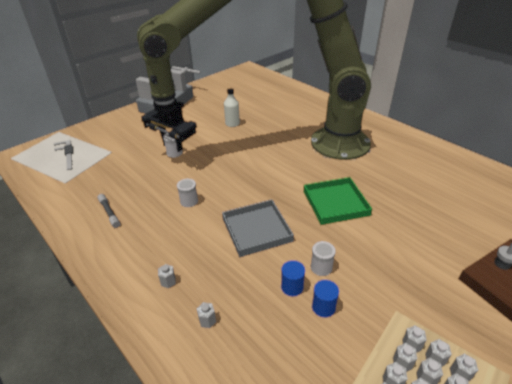

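The scene view shows the right-hand tin held at (172,148). It weighs 1.3 N, so it is a light one, and I set it back.

```bash
python3 -m handwheel '[[0.05,0,0,0.006,0],[0.05,0,0,0.013,0],[0.05,0,0,0.019,0],[0.05,0,0,0.024,0],[0.05,0,0,0.027,0],[0.05,0,0,0.029,0],[0.05,0,0,0.03,0],[0.05,0,0,0.03,0],[0.05,0,0,0.03,0]]'
python3 -m handwheel '[[0.06,0,0,0,0],[0.07,0,0,0,0],[0.08,0,0,0,0],[0.087,0,0,0,0],[0.087,0,0,0,0],[0.087,0,0,-0.01,0],[0.087,0,0,-0.03,0],[0.087,0,0,-0.06,0],[0.087,0,0,-0.1,0],[0.087,0,0,-0.14,0],[0.087,0,0,-0.18,0],[0.087,0,0,-0.18,0],[0.087,0,0,-0.18,0]]'
python3 - <<'E'
from h import *
print(shift([.607,-.122,.2]))
E
```

```text
time_s: 5.8
tool_pos: [0.5125, -0.3426, 0.0228]
tool_rot: [180.0, -0.0, 12.9]
force: [0.1, 0.5, -0.2]
grip_width: 0.0553
time_s: 7.1
tool_pos: [0.5129, -0.3428, 0.2045]
tool_rot: [179.8, -0.1, 12.9]
force: [0.3, 0.2, -0.7]
grip_width: 0.0871
[ 0.141  -0.1942  0.0043]
```

```bash
python3 -m handwheel '[[0.087,0.015,-0.02,0,0],[0.087,0.035,-0.048,0,0],[0.087,0.058,-0.08,0,0],[0.087,0.081,-0.112,0,0],[0.087,0.104,-0.144,0,0],[0.087,0.125,-0.172,0,0],[0.087,0.136,-0.187,0,0],[0.087,0.141,-0.194,0,0],[0.087,0.141,-0.194,0,0],[0.087,0.141,-0.194,0,0]]'
python3 - <<'E'
from h import *
im=read_camera("wrist"); cv2.imwrite("pics/w2.png",im); lids("pics/w2.png")
im=read_camera("top"); cv2.imwrite("pics/t2.png",im)
print(get_obs()["tool_pos"],proj("wrist",[.607,-.122,.07]),shift([.607,-.122,.0225]))
E
```

```text
time_s: 8.1
tool_pos: [0.6056, -0.1237, 0.2017]
tool_rot: [180.0, 0.1, 12.8]
force: [0.2, 0.6, -0.1]
grip_width: 0.087
lid px 255.3 178.2 r 25.5 [ 0.6089 -0.1216  0.07  ] diam 0.0566 box (230, 154, 51, 50)
[ 0.60569275 -0.12415607  0.20215415] [255.16517421 179.93111672] [ 0.0019 -0.0019  0.1797]
```

View pics/w2.png

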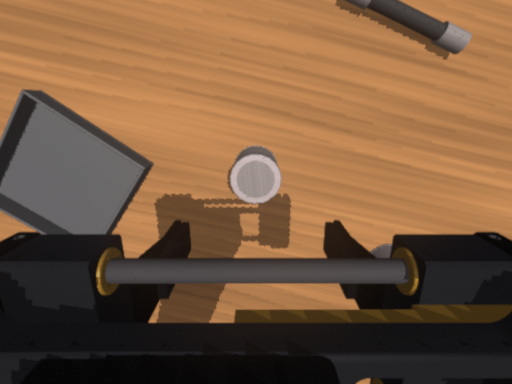

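View pics/t2.png

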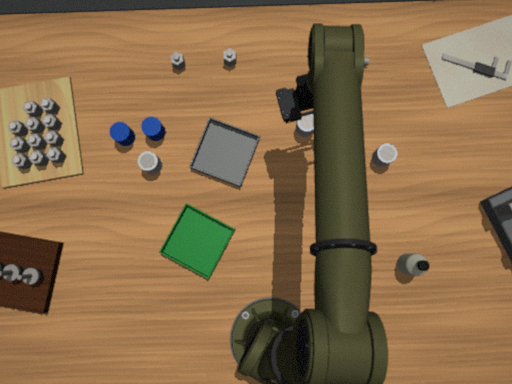

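The lid is at (255,178) in the wrist view, as predicted. The first tin is upright at (387,154) in the top view. Descending.

```bash
python3 -m handwheel '[[0.087,0.003,-0.002,0.02,0],[0.087,0.003,-0.002,0.05,0],[0.087,0.003,-0.002,0.08,0],[0.087,0.003,-0.002,0.105,0],[0.087,0.003,-0.002,0.125,0],[0.087,0.003,-0.002,0.145,0],[0.087,0.003,-0.002,0.16,0],[0.087,0.003,-0.002,0.172,0],[0.087,0.003,-0.002,0.179,0],[0.087,0.003,-0.002,0.179,0],[0.087,0.003,-0.002,0.179,0]]'
python3 -m handwheel '[[0.05,0,0,0,0],[0.05,0,0,0,0],[0.05,0,0,0,0],[0.05,0,0,0,0],[0.05,0,0,0,0],[0.05,0,0,0,0],[0.05,0,0,0,0],[0.05,0,0,0,0]]' 35
python3 -m handwheel '[[0.05,0,0,-0.003,0],[0.05,0,0,-0.008,0],[0.05,0,0,-0.015,0],[0.05,0,0,-0.022,0],[0.05,0,0,-0.028,0],[0.05,0,0,-0.03,0],[0.05,0,0,-0.03,0],[0.05,0,0,-0.03,0],[0.05,0,0,-0.03,0],[0.05,0,0,-0.03,0]]'
python3 -m handwheel '[[0.05,0,0,0,0]]';python3 -m handwheel '[[0.05,0,0,0,0]]'
```

```text
time_s: 9.3
tool_pos: [0.6094, -0.1194, 0.0242]
tool_rot: [180.0, -0.1, 12.9]
force: [1.3, 0.1, 0.1]
grip_width: 0.0873
time_s: 10.1
tool_pos: [0.6093, -0.1203, 0.0238]
tool_rot: [179.9, -0.0, 12.8]
force: [1.9, -3.7, 1.2]
grip_width: 0.0557
time_s: 11.1
tool_pos: [0.6086, -0.1193, 0.0532]
tool_rot: [-180.0, 0.0, 12.9]
force: [-0.1, 0.8, -6.1]
grip_width: 0.0557
time_s: 11.2
tool_pos: [0.6087, -0.1193, 0.0533]
tool_rot: [-180.0, 0.0, 12.9]
force: [-0.0, 0.8, -7.2]
grip_width: 0.0561
time_s: 11.3
tool_pos: [0.6088, -0.1193, 0.0534]
tool_rot: [-180.0, 0.0, 12.9]
force: [0.6, -0.2, -7.4]
grip_width: 0.0556
```

It reads about 7.3 N, so it is the full tin. I firm up the grip, lift it and carry it to the tray centre.

```bash
python3 -m handwheel '[[0.05,0,0,0,0],[0.05,0,0,0,0],[0.05,0,0,-0.005,0],[0.05,0,0,-0.015,0],[0.05,0,0,-0.027,0],[0.05,0,0,-0.039,0],[0.05,0,0,-0.05,0],[0.05,0,0,-0.057,0],[0.05,0,0,-0.06,0],[0.05,0,0,-0.06,0],[0.05,0,0,-0.06,0]]' 50
python3 - <<'E'
from h import *
print(get_obs()["force"],shift([.535,.118,.113]))
E
```

```text
time_s: 12.4
tool_pos: [0.6085, -0.1192, 0.113]
tool_rot: [-180.0, 0.1, 12.9]
force: [-0.0, 0.2, -7.1]
grip_width: 0.0555
[-0.02766208  0.18796712 -7.08257305] [-1.870e-02 -2.476e-01  1.000e-04]
```

```bash
python3 -m handwheel '[[0.05,-0.0005,-0.005,0,0],[0.05,-0.001,-0.015,0,0],[0.05,-0.002,-0.03,0,0],[0.05,-0.004,-0.047,0,0],[0.05,-0.005,-0.065,0,0],[0.05,-0.006,-0.083,0,0],[0.05,-0.008,-0.101,0,0],[0.05,-0.009,-0.12,0,0],[0.05,-0.01,-0.14,0,0],[0.05,-0.012,-0.16,0,0],[0.05,-0.014,-0.18,0,0],[0.05,-0.015,-0.2,0,0],[0.05,-0.017,-0.218,0,0],[0.05,-0.018,-0.232,0,0],[0.05,-0.019,-0.242,0,0],[0.05,-0.019,-0.247,0,0],[0.05,-0.019,-0.248,0,0],[0.05,-0.019,-0.248,0,0],[0.05,-0.019,-0.248,0,0]]'
python3 - <<'E'
from h import *
cv2.imwrite("pics/s3.png",read_camera("scene")[120:300,150:400].repeat(3,0).repeat(3,1));cv2.imwrite("pics/w3.png",read_camera("wrist"))
print(get_obs()["tool_pos"],get_obs()["force"])
E
```

```text
time_s: 14.3
tool_pos: [0.5354, 0.1171, 0.1134]
tool_rot: [180.0, 0.0, 12.8]
force: [-0.8, 0.5, -6.7]
grip_width: 0.0554
[0.53534764 0.11731792 0.113435  ] [-0.70792449 -0.38950567 -6.66854015]
```

View pics/s3.png

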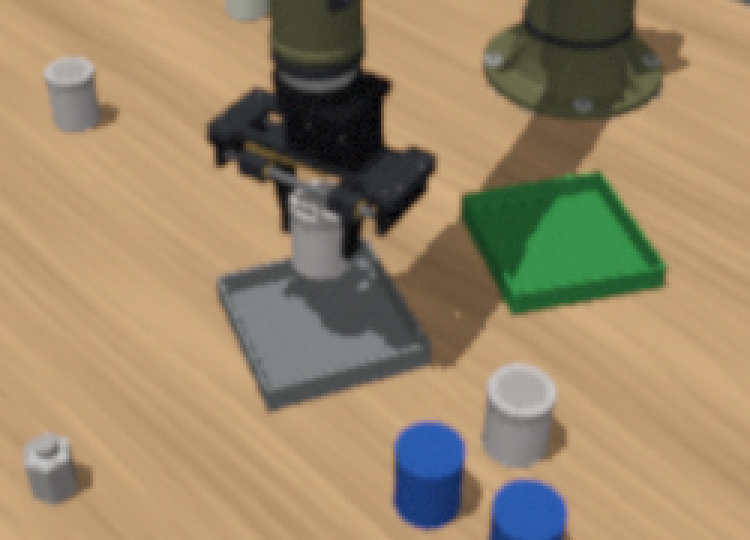

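View pics/w3.png

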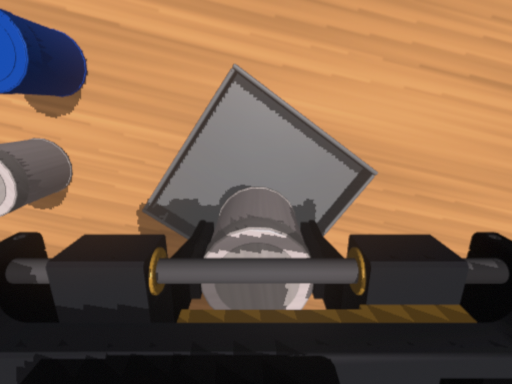

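The tin hangs upright over the tray in the scene view at about (318,230) of the crop. The wrist view shows tray rim corners at (235,66), (376,172) and (147,209). I check these against the top-view tray centre.

Run:
```python
from h import *
A,B,C=[ray("wrist",*q,.03) for q in((235,66),(376,172),(147,209))]
print(A,B,C,"centre",(B+C)/2,np.linalg.norm(A-B),np.linalg.norm(A-C),get_obs()["tool_pos"])
```

```text
[0.64065374 0.15977825 0.03      ] [0.58156347 0.01531727 0.03      ] [0.49830457 0.21701982 0.03      ] centre [0.53993402 0.11616855 0.03      ] 0.15607893856633157 0.15342713001449956 [0.53534764 0.11731792 0.113435  ]
```

Both views agree on the tray centre within 5 mm. The grip must come down 85 mm to put the tin on the 4 mm floor, and I do it slowly.

```bash
python3 -m handwheel '[[0.05,0.001,0,0.005,0],[0.05,0.002,0,0.012,0],[0.05,0.003,0,0.022,0],[0.05,0.003,0,0.032,0],[0.05,0.003,0,0.042,0],[0.05,0.003,0,0.052,0],[0.05,0.003,0,0.06,0],[0.05,0.003,0,0.066,0],[0.05,0.003,0,0.07,0],[0.05,0.003,0,0.073,0],[0.05,0.003,0,0.076,0],[0.05,0.003,0,0.078,0],[0.05,0.003,0,0.08,0],[0.05,0.003,0,0.081,0],[0.05,0.003,0,0.082,0],[0.05,0.003,0,0.082,0],[0.05,0.003,0,0.082,0]]'
python3 -m handwheel '[[0.05,0,0,0.001,0],[0.05,0,0,0.001,0]]'
```

```text
time_s: 16.1
tool_pos: [0.5381, 0.1189, 0.0316]
tool_rot: [180.0, -0.0, 12.9]
force: [-0.1, 0.3, -6.8]
grip_width: 0.0554
time_s: 16.3
tool_pos: [0.5379, 0.1188, 0.0304]
tool_rot: [180.0, 0.0, 12.9]
force: [-0.9, -0.5, -7.0]
grip_width: 0.0555
```

```bash
python3 -m handwheel '[[0.05,0,0,0.001,0],[0.05,0,0,0.001,0]]'
```

```text
time_s: 16.5
tool_pos: [0.5379, 0.1188, 0.0294]
tool_rot: [180.0, 0.0, 12.9]
force: [-1.5, 0.1, -6.0]
grip_width: 0.0556
```

```bash
python3 -m handwheel '[[0.05,0,0,0.001,0],[0.05,0,0,0.001,0]]'; python3 -m handwheel '[[0.05,0,0,0.0005,0],[0.05,0,0,0.0005,0]]'
```

```text
time_s: 16.7
tool_pos: [0.5379, 0.1189, 0.0284]
tool_rot: [180.0, 0.0, 12.9]
force: [-0.2, -0.1, -6.7]
grip_width: 0.0557
time_s: 16.9
tool_pos: [0.5379, 0.1189, 0.0279]
tool_rot: [180.0, 0.0, 12.9]
force: [-0.3, -0.4, -7.2]
grip_width: 0.0555
```

```bash
python3 -m handwheel '[[0.05,0,0,0.001,0],[0.05,0,0,0.001,0]]'; python3 -m handwheel '[[0.05,0,0,0.0005,0],[0.05,0,0,0.0005,0]]'
```

```text
time_s: 17.1
tool_pos: [0.538, 0.1189, 0.0278]
tool_rot: [180.0, 0.0, 12.9]
force: [-3.8, -0.7, 2.2]
grip_width: 0.0559
time_s: 17.3
tool_pos: [0.5381, 0.1189, 0.0278]
tool_rot: [180.0, 0.0, 12.9]
force: [-4.8, -1.0, 6.6]
grip_width: 0.0554
```

The tin is on the floor: the force has reversed and z has stopped at 0.0278, where 0.0278 was expected. I release it gently and retreat.

```bash
python3 -m handwheel '[[0.05,0,0,-0.001,0],[0.06,0,0,-0.001,0],[0.065,0,0,-0.001,0],[0.072,0,0,-0.001,0],[0.08,0,0,-0.001,0],[0.08,0,0,-0.001,0],[0.08,0,0,-0.01,0],[0.08,0,0,-0.03,0],[0.08,0,0,-0.06,0],[0.08,0,0,-0.1,0],[0.08,0,0,-0.14,0],[0.08,0,0,-0.17,0],[0.08,-0.02,0.04,-0.17,0],[0.08,-0.05,0.08,-0.17,0],[0.08,-0.06,0.12,-0.17,0],[0.08,-0.06,0.16,-0.17,0],[0.08,-0.06,0.18,-0.17,0],[0.08,-0.06,0.18,-0.17,0]]'
python3 - <<'E'
from h import *
t=read_camera("top");cv2.imwrite("pics/t4.png",t[60:300]);s=read_camera("scene");cv2.imwrite("pics/s4.png",s)
cv2.imwrite("pics/c4.png",s[100:300,150:400].repeat(3,0).repeat(3,1))
print(get_obs()["force"],get_obs()["tool_pos"])
E
```

```text
time_s: 19.1
tool_pos: [0.5198, -0.074, 0.1971]
tool_rot: [179.9, -0.0, 12.5]
force: [0.2, 0.7, -0.8]
grip_width: 0.0804
[-0.52658792  0.30767059  0.94703396] [ 0.51963606 -0.06926879  0.19691582]
```

View pics/t4.png

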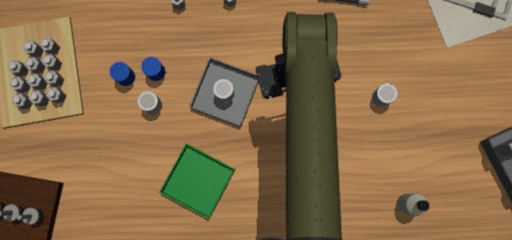

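View pics/c4.png

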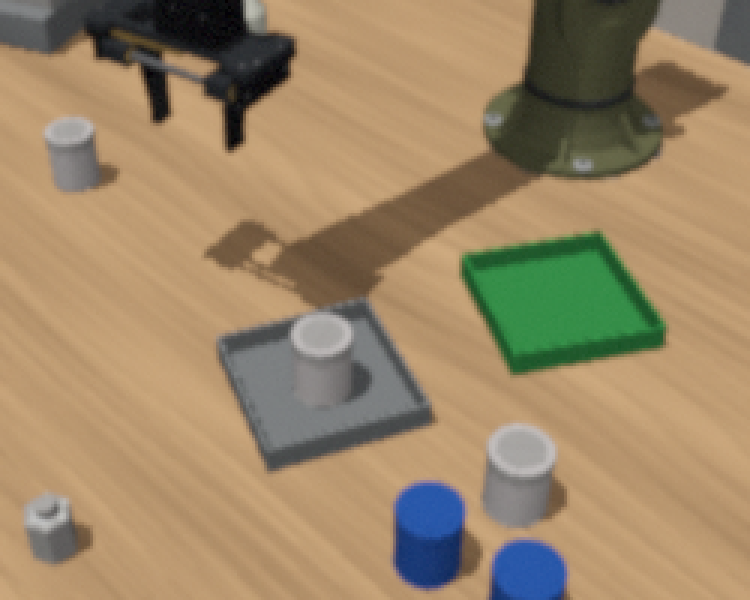

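The full tin stands upright in the grey tray, with its lid at (223,149) in full top-view pixels. The others stand at (387,154) and (149,162). I do a numeric check, let things settle, then hand in.

```bash
python3 -m handwheel '[[0.08,0,0,0,0],[0.08,0,0,0,0],[0.08,0,0,0,0],[0.08,0,0,0,0],[0.08,0,0,0,0]]'
python3 - <<'E'
from h import *
print("tray tin",ray("top",223,149,.074).round(3),"right tin",ray("top",387.5,153.3,.07).round(3),"left",ray("top",148,161,.07).round(3))
print(get_obs()["time_s"]); sign_off()
E
```

```text
time_s: 19.7
tool_pos: [0.5196, -0.0696, 0.1966]
tool_rot: [180.0, 0.0, 12.9]
force: [0.7, 0.6, -0.3]
grip_width: 0.0796
tray tin [0.532 0.118 0.074] right tin [ 0.507 -0.344  0.07 ] left [0.505 0.331 0.07 ]
19.7
the job is handed in; nothing more can be done
```

The full tin is standing upright in the grey tray, and I handed the job in at 19.7 s.

- **Right-hand tin:** it weighed about 1.3 N, so it is nearly empty. I set it back upright, and it stands within about 2 mm of where it began.
- **Middle tin:** it weighed about 7.2 N, so it is the full one. I lowered it until it touched the tray floor, released it and moved the arm clear.
- **Left-hand tin:** I never touched it, since the full tin was already found.

**Last checks:**
- The top and scene views show all three tins upright and the gripper clear of everything.
- The full tin measures at (0.532, 0.118) m. The tray centre was (0.535, 0.118) m from the top camera and (0.540, 0.116) m from the wrist camera, a 5 mm difference that is well inside the 60 mm allowed.
- The tin reached the floor at the expected height.
- During the set-down I pressed about 1 mm further than needed, giving up to 6.6 N on the wrist, then eased back before releasing.

I could not measure the tin's weight on the tray after release. I am relying on the weight felt while lifting it.

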